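# Turn a metal-backed circuit board over against the tray's fence

## Task

Turn the circuit board over in its tray so that its bare metal back can be cleaned: with the fingertips push it along the mat into the steel fence until it tips up and leans there, then push its top edge back from behind the fence so that it falls over, chips down. Finally push it sideways until its edge is fully home under the lip of the side rail, and move clear. Do it gently and by pushing only: never pick the board up or squeeze it, and leave the things round the tray alone.

Things in the scene. Friction and masses are not known exactly. Their poses are not given: they have to be found in the camera images.
- tray: Fixed work tray, 250 mm along its x (away from the robot at yaw 0), 215 mm along y, z up; origin on the table under it. In its frame: a dark non-slip mat, 20 mm above the table, covers x -125..35, y -105..85 mm; front rim (x -129) and right rim (y -107) rise 7 mm above the mat; polished slippery steel fence at the back (x 35 on), rail at the left (y 85).
- fence_foot (a point): Where fence and mat meet, at tray x 35, y 0, z 20 mm. The fence runs along y and curves up toward +x: 50 deg at the foot, 62, 72, then 82 deg near its top. A board pushed into it by the near edge rides up with its far edge; once its lower edge is within 5 mm of the foot it leans on the top at about 60 deg, its upper 20 mm showing above, and stays there. A push of 5 to 15 N does it.
- fence_top (a point): Top edge of the fence at the tray's y = 0: 52 mm above the mat, 25 mm behind the foot. Its back is 7 mm behind it; beyond that the space is free down to small ribs 36 mm above the mat.
- rail_stop (a point): Foot of the rail's stop face on the mat (tray x -5, y 85, z 20 mm). The rail runs along the tray's x from -102 to 28 mm; its stop face looks to the tray's -y; its lip reaches 8 mm out from the stop face to y = 77, the lip's underside 15 mm and its top 18 mm above the mat.
- board_center (a point): Middle of the loose board, 80 (its x) by 60 (y) by 12 mm, 130 g: 8 mm bare aluminium back (-z side), 1.5 mm green board, four black chips 2.5 mm high on the green +z side. z points up at the start, must point down at the end. It starts on the mat, far edge 10 to 27 mm short of the fence foot, x roughly along the tray's. To push an edge, the fingertips must nearly touch the mat.
- edge_a (a point): Middle of the board's edge face at its own +x end (at the start the edge nearest the fence), half-way up the 9.5 mm thick plate, 5 mm above the metal back.
- edge_b (a point): The same at its own -x end (at the start the edge nearest the robot, 45 mm or more from the front rim).
- flux: Bystander: slim blue bottle with a nozzle, 24 mm across, 82 mm tall, stands left of the tray. Origin: centre of its underside.
- glue: Bystander: white glue bottle, 38x47x110 mm tall, stands left of the tray. Origin: centre of its underside.
- cup: Bystander: green cup with clear lid, 59 mm across, 49 mm tall, stands right of the tray. Origin: centre of its underside.
- drum: Bystander: black sanding drum, 18 mm across, 22 mm tall, stands right of the tray. Origin: centre of its underside.
- vial_open: Bystander: small open vial, dark label, 34 mm across, 58 mm tall, stands at the left. Origin: centre of its underside.
- vial_i: Bystander: small open vial, red label, 38 mm across, 60 mm tall, stands far right. Origin: centre of its underside.
- tube_blue: Bystander: white tube with blue cap, 16x101x15 mm, lies far right. Origin: centre of its underside.
- pliers: Bystander: yellow-handled pliers, 54x170x16 mm, lie at the left. Origin: centre of its underside.
- board: The circuit board as a body; origin: centre of its metal back (6 mm from its middle), axes as at point board_center.
Things that resemble listed ones, but are neither listed nor needed, are in the scene too. Several things have the shape of the board; the one meant has the colours described above.

How it is judged:
On the way, in this order (a step that is already met when the one before it is completed fails the run):
1. the board leans tipped up against the fence, green side to the front (angle between board's own z axis and vertical between 0.75 and 1.6 rad and x of board_center in the frame of tray above 0.01 m), for 0.2 s.
2. the board lies on the mat, metal back up (angle between board's own z axis and vertical above 3 rad and z of board_center in the frame of tray below 0.035 m and linear speed of board below 0.03 m/s), for 0.2 s.
At the end, for the whole second after the job is handed in: The board lies flat on the mat at rest, metal back up (within 0.11 rad), its long edge square to the rail (within 0.1 rad) and under the lip, within 4.5 mm of the stop face (its centre is 30 mm from that edge) (angle between board's own z axis and vertical above 3.03 rad and z of board_center in the frame of tray below 0.031 m and y of board_center in the frame of tray above 0.0505 m and x of board_center in the frame of tray between -0.065 and 0.02 m and angle between the x axis of board and the x axis of tray, either way round below 0.1 rad and linear speed of board below 0.01 m/s); the robot touches nothing.
It fails at once if the board was lifted clear of the mat (both end edges more than 30 mm above it) (height (world z) of each of edge_a, edge_b above 0.05 m).
It fails at once if the board was squeezed or pushed hard (over 35 N) (contact force between the fingers and board above 35 N).
It fails at once if one of the things round the tray was moved by more than 20 mm (distance of any of flux, glue, cup, drum, vial_open, vial_i, tube_blue, pliers from where it was at the start of the episode above 0.02 m).
It also fails if it takes over 61 s, if anything falls off the work surface, if the arm or the gripper's body presses on something with over 40 N, if the wrist force passes 120 N, or if a joint passes its speed limit or range.

## Robot

A 7-joint arm with a two-finger parallel gripper is mounted at the origin on a cart in front of the work surface, level with it; the furniture and walls round the work are solid. World frame = base frame: x ahead of the robot, y to its left, z up, the work surface at z = 0. Lengths are in m, angles in rad, forces in N, time in s.
With the tool pointing down it reaches from about 0.425 to 0.925 m from the base axis. Payload 6.8 kg.
Tool frame: the origin (TCP) lies between the finger pads; the fingertips stand r.tip_extent ahead of it and the grasp point (between the pads) lies 5 mm behind it (r.tip_extent is the distance from the TCP to the fingertips, in m); y points along the fingers, x is the direction in which the jaws open and shut, and the axes are right-handed (so a half turn about y gives the same grasp; the last joint's range is limited). The gripper opens to 85 mm and grips with 20 to 120 N. Pads are 22 mm wide; open, the fingers measure 114 mm over their backs; the gripper's body (76 mm by 85 mm) begins 54 mm behind the grasp point. The pads swing forward as they close: fully open they stand 13 mm farther back than shut.
Start: joints at [-1.445, 0.477, 0.022, 1.555, -0.011, 1.109, -0.083], TCP at [0.156, 0.657, 0.245] pointing down, gripper open.
Joint ranges: [-2.96, 2.96], [-0.34, 2.1], [-1.41, 1.46], [0.24, 2.44], [-1.37, 4.51], [0.17, 1.92], [-2.96, 2.96]. Speed limits (rad/s): [2.39, 2.39, 3.14, 3.14, 3.14, 3.14, 3.14].

## Interface

Orientations are given as a rotation vector (axis times angle).
In Python, from bench import r gives the robot as it stands.
- The arm moves only by the tool send_rows, never from a script. Its argument "plan" is a list of rows, each a list of 5 numbers: the shift along the tool's x, y, z in cm, then the turn about the tool's y in degrees, then the opening, from 0 (shut) to 1 (fully open). In form: [[dx, dy, dz, spin, grip], ...]. A call has 1 to 12 rows; each row shifts and turns the commanded pose from where the row before left it, along the tool's axes as they then stand; what a row does not reach is not made up. A row lasts 1/8 s, in which the tool goes at most 62.5 mm and 10.7 degrees, less where a joint would pass 70% of its speed; a pose out of reach is approached as far as the arm can. A call is refused whole if a number of a shift passes 6.25 or a number of a turn 10.7, either way. A call with a gripper value outside its range is refused whole. The fingers move at their own pace and stop on an object; "force" is the grip in N (left out, the last holds). Time passes only in rows, so rows that do not move let the fingers close. It gives the time, the measured TCP pose, the force and the opening at its end, in the units of the state.
- r.get_obs(): the state, without advancing time (a new reading comes with each control period).
- r.grab_frame(name): name is "side" or "top" or "wrist"; returns a dict with "image" (420x560x3 uint8, red, green, blue), "camera_matrix" (3x3 intrinsics, pixels), "D" ([k1, k2, p1, p2, k3] as OpenCV has them; the pictures are not rectified), "cam_to_world" (4x4, takes a point from camera to world coordinates). Camera axes: x right, y down, z forward; pixel columns grow to the right and rows downward; lengths in m; the calibration is good to about 2 mm. A picture is of the moment at which its call begins. There is no depth.
- r.hand_in(): hands the job in, once; it reports no verdict.
Trained networks look in the newest picture that a camera, given by its name, has taken for a name from the list of things; names that differ only in an ending like _2 or _b are one class to them, and where a whole thing is asked for, a point or a joint stands for the part that bears it (a point fixed in the world has none). Each returns a list of dicts, best first, with "p" (0 to 1); they miss things now and then, are a little off and sometimes report something else, mostly with a low value. They report only what shows in the picture. A call takes as long as a camera call. They do not tell look-alikes from the thing itself.
- r.recognise(camera, target): "rect" ([left, top, right, bottom] in pixels, round what is visible of it).
The state is a dict: "clock": time; "joints": joint angles; "qvel": joint speeds; "tau": joint torques, N m; "tcp_pos": TCP position; "orientation": TCP orientation; "contact_force": force on the tool from outside, world axes, zero at the start; "moment": the same for the moment, N m; "grip_width": finger opening in m.
Only numpy, scipy, OpenCV 4.12 (cv2) and the standard library are available. Lean on these libraries where they do the work, as an engineer would, in place of code of your own. Each camera call takes 0.05 s, during which the arm holds its last target.

## Working session

There is one attempt and no reset: what is moved stays moved. The work goes in short steps, Python scripts to look and compute and a tool call to move; the robot and the scene stay as the last step left them, time stands still between calls to the robot, and variables do not carry over. Pictures are saved under pics/ and viewed, and the job is handed in when it is done.

Besides the shell and the picture viewer there is one more tool, called after "Call:" as a command line: name --pt "numbers of a row" for each row, then --argument value for the rest. send_rows: Moves the arm, as the interface text tells. Its arguments: {"type":"object","properties":{"plan":{"type":"array","items":{"type":"array","items":{"type":"number"}}},"force":{"type":"number"}},"required":["plan"]}

```bash
mkdir -p pics; ls
python3 - <<'E'
from bench import r
import cv2
print(r.tip_extent)
o=r.get_obs()
for k in o: print(k,o[k])
for n in ["top","side","wrist"]:
    f=r.grab_frame(n); cv2.imwrite(f"pics/{n}0.png",f["image"][:,:,::-1])
    print(n,f["camera_matrix"],f["D"],f["cam_to_world"])
E
```

```text
pics
0.014
clock 0.0
joints [-1.44509871  0.47781911  0.02233135  1.55644911 -0.01149903  1.10928693
 -0.08309435]
qvel [ 3.92937615e-04  9.61603880e-04  1.11242932e-03 -5.80114312e-04
 -2.17408195e-05 -7.67172184e-04 -1.68551497e-03]
tau [ 8.26536348e-05 -5.96450329e+01  1.60799358e+00 -2.81199592e+01
  1.24835011e-02  9.56367032e-03  4.13978611e-06]
tcp_pos [0.15625678 0.65608607 0.24431377]
orientation [-1.31202317 -1.03434501  1.03660474]
contact_force [-0.04988138  0.82223104  0.10103271]
moment [ 0.0006215   0.03624657 -0.003025  ]
grip_width 0.08520046687738193
top [[449.07692161   0.         288.68735136]
 [  0.         449.07692161 210.43519716]
 [  0.           0.           1.        ]] [-0.14327306  0.          0.          0.          0.        ] [[-0.02299007 -0.98106638  0.1923024   0.27052877]
 [-0.99971553  0.02378188  0.00181001 -0.09311701]
 [-0.00634905 -0.19220609 -0.98133405  1.51210841]
 [ 0.          0.          0.          1.        ]]
side [[403.38427396   0.         280.28014265]
 [  0.         403.38427396 212.42403633]
 [  0.           0.           1.        ]] [0.03560803 0.         0.         0.         0.        ] [[-0.93949969 -0.21732459  0.2647836   0.25252347]
 [-0.34254567  0.59981532 -0.72310722  0.65982323]
 [-0.00167228 -0.77005948 -0.6379699   0.75101396]
 [ 0.          0.          0.          1.        ]]
wrist [[348.75081183   0.         277.66001363]
 [  0.         348.75081183 210.86386529]
 [  0.           0.           1.        ]] [-0.03442602  0.          0.          0.          0.        ] [[ 0.23138964  0.93124055  0.28151355  0.08432481]
 [ 0.97286047 -0.22114505 -0.0680983   0.67295252]
 [-0.00116057  0.28963064 -0.95713779  0.37226974]
 [ 0.          0.          0.          1.        ]]
```

View pics/top0.png

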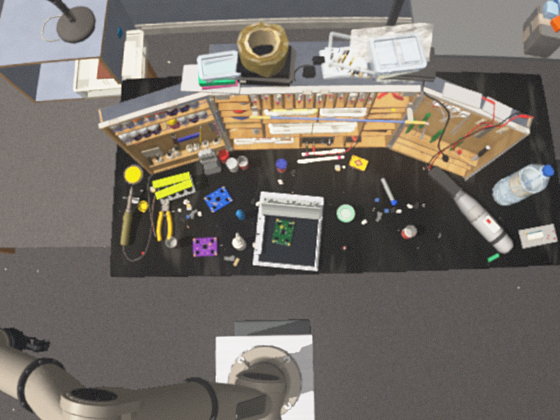

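View pics/side0.png

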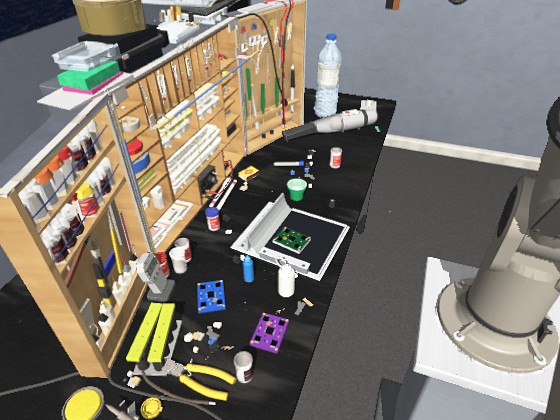

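Run:
```python
from bench import r
from scipy.spatial.transform import Rotation as R
o=r.get_obs(); print(R.from_rotvec(o["orientation"]).as_matrix().round(3))
for c in ["top","side"]:
  for n in ["tray","board","edge_b","fence_foot","flux","glue","cup","drum","vial_open","vial_i","tube_blue","pliers"]:
    try: print(c,n,[([round(v) for v in d["rect"]],round(d["p"],2)) for d in r.recognise(c,n)])
    except Exception as e: print(n,e)
```

```text
[[ 0.232 -0.    -0.973]
 [ 0.973 -0.001  0.232]
 [-0.001 -1.    -0.   ]]
top tray [([254, 192, 322, 268], 0.67), ([234, 236, 244, 248], 0.21)]
top board [([271, 220, 295, 244], 0.97), ([407, 232, 417, 240], 0.72), ([192, 235, 219, 251], 0.67), ([210, 187, 231, 213], 0.57)]
top edge_b [([270, 218, 294, 248], 0.97), ([193, 240, 216, 256], 0.88), ([206, 188, 228, 214], 0.82)]
top fence_foot [([251, 194, 324, 272], 0.56)]
top flux [([237, 210, 243, 220], 0.38)]
top glue []
top cup [([336, 204, 358, 222], 0.79)]
top drum []
top vial_open [([167, 237, 180, 248], 0.69), ([273, 218, 294, 244], 0.34)]
top vial_i [([401, 227, 417, 238], 0.56)]
top tube_blue []
top pliers []
side tray [([231, 194, 346, 282], 0.72), ([273, 224, 314, 254], 0.36)]
side board [([275, 227, 313, 252], 0.94)]
side edge_b [([274, 228, 313, 253], 0.94), ([200, 279, 227, 314], 0.93), ([251, 314, 290, 356], 0.92), ([234, 192, 349, 283], 0.54)]
side fence_foot [([232, 193, 349, 281], 0.76)]
side flux [([242, 257, 255, 283], 0.5), ([326, 198, 336, 208], 0.45)]
side glue [([273, 255, 296, 296], 0.68), ([235, 194, 348, 279], 0.44)]
side cup [([288, 179, 309, 203], 0.86)]
side drum [([230, 197, 351, 283], 0.43), ([328, 199, 339, 210], 0.41)]
side vial_open [([232, 354, 258, 382], 0.79), ([233, 196, 348, 282], 0.74)]
side vial_i [([328, 146, 343, 170], 0.5)]
side tube_blue []
side pliers [([162, 357, 235, 400], 0.82), ([232, 193, 348, 279], 0.32)]
```

The top view shows the tray at (254–322, 192–268), with the green board on its mat at about (283,232). The look-alikes are purple at (205,247) and blue at (218,199). Only the green board with black chips fits the description, so I'll enlarge it to confirm and measure.

Run:
```python
import cv2
a=cv2.imread("pics/top0.png")[180:280,225:365]
cv2.imwrite("pics/top0c.png",cv2.resize(a,None,fx=5.7,fy=5.7,interpolation=cv2.INTER_CUBIC))
a=cv2.imread("pics/side0.png")[170:300,220:365]
cv2.imwrite("pics/side0c.png",cv2.resize(a,None,fx=4.5,fy=4.5,interpolation=cv2.INTER_CUBIC))
```

```text
(no output)
```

View pics/top0c.png

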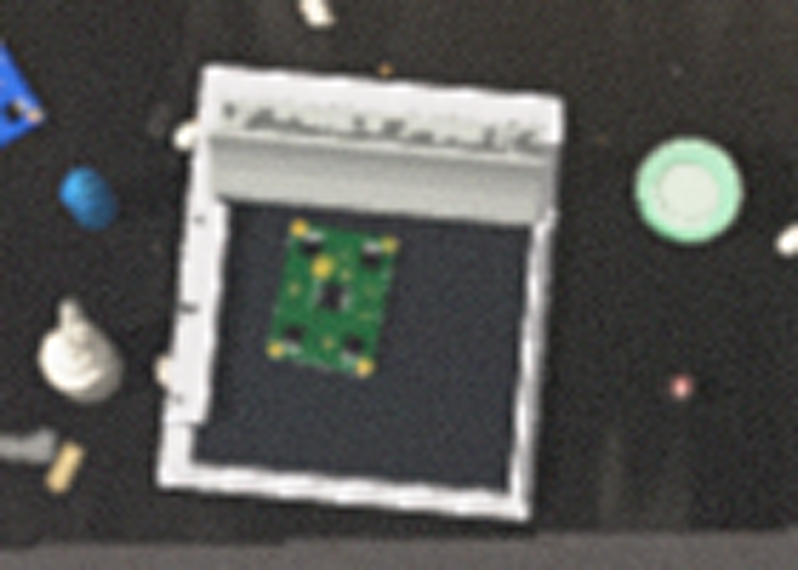

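View pics/side0c.png

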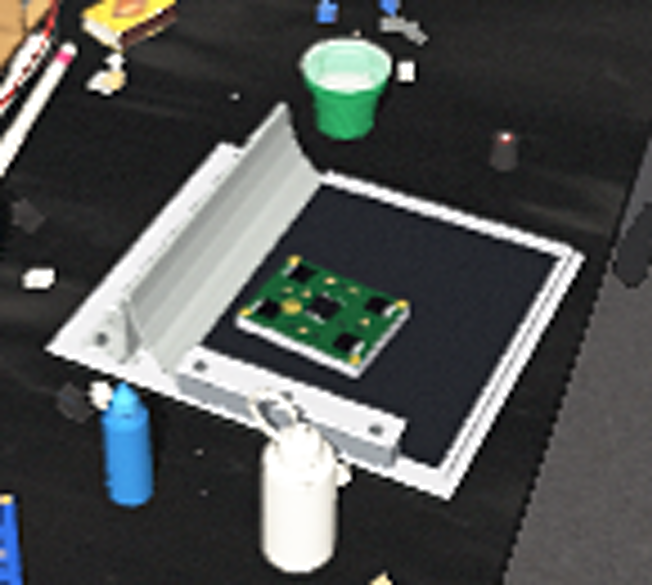

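The enlarged crops confirm the target: green board, black chips, gold corners, lying inside the tray. In the top crop its corners are about (293,222), (397,238), (370,375) and (270,355). Next I'll fit the tray and board poses.

```bash
cat > h.py <<'E'
import numpy as np, cv2
from scipy.optimize import least_squares
def proj(f,P):
    T=np.linalg.inv(np.array(f["cam_to_world"])); 
    rv,_=cv2.Rodrigues(T[:3,:3]); p,_=cv2.projectPoints(np.array(P,float).reshape(-1,1,3),rv,T[:3,3],np.array(f["camera_matrix"]),np.array(f["D"],float)); return p.reshape(-1,2)
def ray(f,uv,z):
    u=cv2.undistortPoints(np.array(uv,float).reshape(-1,1,2),np.array(f["camera_matrix"]),np.array(f["D"],float)).reshape(-1,2)
    C=np.array(f["cam_to_world"]); d=np.c_[u,np.ones(len(u))]@C[:3,:3].T
    return C[:3,3]+d*((z-C[2,3])/d[:,2])[:,None]
def T2(p,P):
    c,s=np.cos(p[2]),np.sin(p[2]); P=np.array(P,float)
    return np.c_[c*P[:,0]-s*P[:,1]+p[0], s*P[:,0]+c*P[:,1]+p[1], P[:,2]]
def inv2(p,P):
    c,s=np.cos(p[2]),np.sin(p[2]); P=np.atleast_2d(np.array(P,float)); x=P[:,0]-p[0]; y=P[:,1]-p[1]
    return np.c_[c*x+s*y,-s*x+c*y]
E
cat > fit.py <<'E'
from h import *
from bench import r
ft=r.grab_frame("top"); fs=r.grab_frame("side")
tc=lambda a:np.array(a)/5.7+[225,180]-0.4
sc=lambda a:np.array(a)/4.5+[220,170]-0.4
top={(35,-105,20):(533,225),(60,85,72):(212,138),(28,77,38):(228,205),(-102,77,38):(205,422)}
side={(35,-105,20):(325,180),(60,-105,72):(280,105),(60,85,72):(125,295),(-125,-105,27):(552,258)}
Pt=np.array(list(top))/1e3;Ps=np.array(list(side))/1e3
ut=tc(list(top.values()));us=sc(list(side.values()))
def res(p): return np.r_[(proj(ft,T2(p,Pt))-ut).ravel(),(proj(fs,T2(p,Ps))-us).ravel()]
s=least_squares(res,[.55,-.1,-.06],loss="soft_l1"); print(s.x,res(s.x).round(1).reshape(-1,2).tolist())
b=ray(ft,tc([(293,222),(397,238),(370,375),(270,355)]),.0295); print("board top world",b.round(4).tolist()); print("in tray",inv2(s.x,b).round(4).tolist())
b=ray(fs,sc([(293,255),(410,303),(355,365),(238,313)]),.0295); print("side: tray",inv2(s.x,b).round(4).tolist())
E
python3 fit.py
```

```text
[ 0.50955374 -0.08027272 -0.11448458] [[-0.1, -0.4], [-0.0, -0.6], [-0.8, -0.7], [-0.7, -0.0], [-1.4, 0.5], [0.8, 0.2], [1.2, -0.7], [1.5, -2.2]]
board top world [[0.5344, -0.0472, 0.0295], [0.5234, -0.1081, 0.0295], [0.4429, -0.0904, 0.0295], [0.456, -0.0324, 0.0295]]
in tray [[0.0209, 0.0357], [0.0169, -0.0261], [-0.0651, -0.0177], [-0.0587, 0.0414]]
side: tray [[0.0142, -0.0254], [-0.065, -0.0181], [-0.0575, 0.0422], [0.0204, 0.0339]]
```

```bash
cat > mv.py <<'E'
import sys,numpy as np
from bench import r
from scipy.spatial.transform import Rotation as R
from h import *
TR=[0.50955,-0.08027,-0.11448]
def state():
    o=r.get_obs(); M=R.from_rotvec(o["orientation"]).as_matrix()
    return o,M
def to(world):
    o,M=state(); return (M.T@(np.array(world)-o["tcp_pos"])*100).round(2)
def tray(x,y,z): return T2(TR,[[x,y,z]])[0]
def show():
    o,M=state(); p=np.array(o["tcp_pos"])
    print("t",round(o["clock"],2),"world",p.round(4),"tray",inv2(TR,[p])[0].round(4),"z",round(p[2],4),"yaw of toolx rel tray y deg",round(np.degrees(np.arctan2(M[1,0],M[0,0])-TR[2]-np.pi/2),2),"tilt",M[2,1].round(4),"F",np.array(o["contact_force"]).round(1),"w",round(o["grip_width"],4),"tip",r.tip_extent)
E
python3 - <<'E'
from mv import *
show()
print("via",to([.42,.40,.2]), "then to tray target", to(tray(-.085,.012,.15)), tray(-.085,.012,.15))
ft=r.grab_frame("top"); fs=r.grab_frame("side")
tc=lambda a:np.array(a)/5.7+[225,180]-0.4
sc=lambda a:np.array(a)/4.5+[220,170]-0.4
print("glue top",ray(ft,tc([(85,375)]),.03),"side base",ray(fs,sc([(298,560)]),0.0),"flux",ray(fs,sc([(130,497)]),0))
# overlay
for n,f,o,s in (("top",ft,(225,180),5.7),("side",fs,(220,170),4.5)):
    im=f["image"][:,:,::-1].copy(); 
    im=im[o[1]:o[1]+(100 if n=="top" else 130),o[0]:o[0]+(140 if n=="top" else 145)]
    im=cv2.resize(im,None,fx=s,fy=s,interpolation=cv2.INTER_CUBIC)
    for a,b in (((35,-105,20),(35,85,20)),((-125,-105,20),(35,-105,20)),((-125,-105,20),(-125,85,20)),((60,-105,72),(60,85,72)),((28,77,38),(-102,77,38)),((28,85,20),(-102,85,20))):
        q=proj(f,T2(TR,np.array([a,b])/1e3)); q=((q+.5-np.array(o))*s).round().astype(int)
        cv2.line(im,tuple(map(int,q[0])),tuple(map(int,q[1])),(0,0,255),1)
    cv2.imwrite(f"pics/{n}_ov.png",im)
E
```

```text
t 1.45 world [0.1564 0.6566 0.2453] tray [-0.4351  0.6918] z 0.2453 yaw of toolx rel tray y deg -6.83 tilt -1.0 F [-0.7  0.4 -0.1] w 0.0854 tip 0.014
via [-18.86   4.53 -31.59] then to tray target [-63.33   9.53 -42.85] [ 0.42647714 -0.05863899  0.15      ]
glue top [[0.44657896 0.07572436 0.03      ]] side base [[0.44935338 0.08574264 0.        ]] flux [[0.54866158 0.07634577 0.        ]]
```

View pics/top_ov.png

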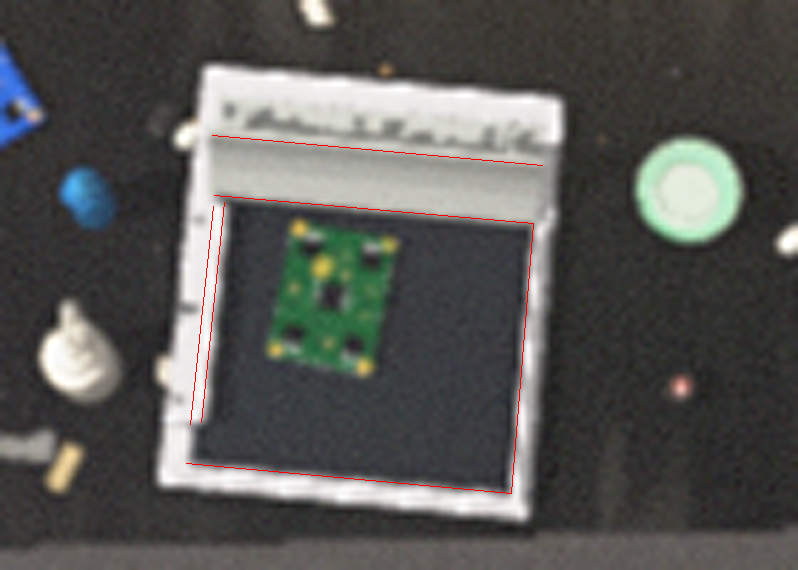

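View pics/side_ov.png

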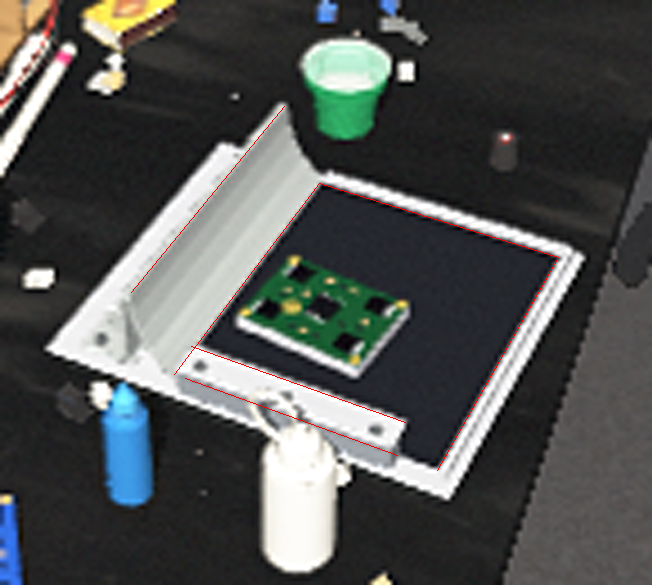

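The wireframe overlay fits both views well. The board centre is about tray (-22, 9) mm with its far edge about 16 mm short of the foot, as described. Moving over now.

Call:
send_rows --pt "-3.1 0.5 -5.2 0 0.25" --pt "-3.1 0.5 -5.2 0 0.25" --pt "-3.1 0.5 -5.2 0 0.25" --pt "-3.1 0.5 -5.2 0 0.25" --pt "-3.1 0.5 -5.2 0 0.25" --pt "-3.4 0 -5.4 0 0.25" --pt "-5 0 -1.2 0 0.25" --pt "-5 0 -1.2 0 0.25" --pt "-5 0 -1.2 0 0.25"

```text
clock: 2.68
tcp_pos: [0.4175, 0.245, 0.2205]
orientation: [-1.311, -1.036, 1.035]
contact_force: [0.1, -0.1, 0.5]
grip_width: 0.0211
```

Call:
send_rows --pt "-5 0 -1.2 0 0.25" --pt "-5 0 -1.2 0 0.25" --pt "-5 0 -1.3 0 0.25" --pt "-5 0 -1.3 0 0.25" --pt "-5 0 -1.3 0 0.25" --pt "-4.4 0 -1.3 0 0.25" --pt "0 0 0 -6.8 0.25" --pt "0 0 0 0 0.25"

```text
clock: 3.68
tcp_pos: [0.4233, -0.0572, 0.2205]
orientation: [-1.262, -1.123, 1.122]
contact_force: [1.0, 0.6, -0.2]
grip_width: 0.0213
```

Run:
```python
from mv import *
show(); print(to(tray(-.085,.012,.06)),r.get_obs()["joints"].round(2))
f=r.grab_frame("wrist"); cv2.imwrite("pics/w1.png",f["image"][:,:,::-1])
```

```text
t 3.67 world [ 0.4233 -0.0572  0.2205] tray [-0.0883  0.013 ] z 0.2205 yaw of toolx rel tray y deg -0.15 tilt -1.0 F [ 1.   0.6 -0.2] w 0.0213 tip 0.014
[-0.11 16.05 -0.33] [-0.4   0.09  0.42  2.17 -0.04  0.9   1.5 ]
```

View pics/w1.png

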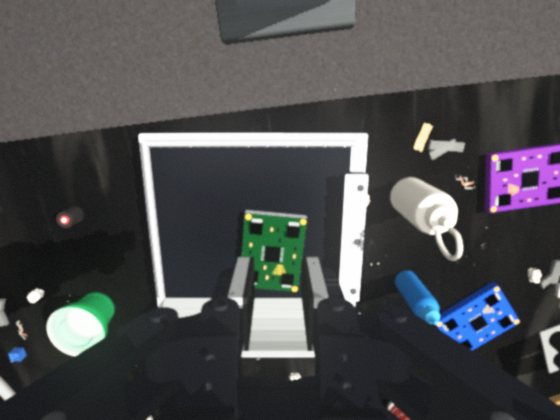

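Call:
send_rows --pt "-0.1 5 -0.3 0 0.25" --pt "0 5 0 0 0.25" --pt "0 5 0 0 0.25" --pt "0 2 0 0 0.25" --pt "0 0.5 0 0 0.25" --pt "0 0.2 0 0 0.25" --pt "0 0 0 0 0.25"

```text
clock: 4.6
tcp_pos: [0.4268, -0.058, 0.0441]
orientation: [-1.262, -1.125, 1.123]
contact_force: [-0.3, 0.5, -1.1]
grip_width: 0.0216
```

Run:
```python
from mv import *
show(); 
f=r.grab_frame("side"); a=f["image"][:,:,::-1][150:290,220:400]; cv2.imwrite("pics/s1.png",cv2.resize(a,None,fx=4.3,fy=4.3,interpolation=cv2.INTER_CUBIC))
```

```text
t 4.6 world [ 0.4268 -0.058   0.0441] tray [-0.0847  0.0127] z 0.0441 yaw of toolx rel tray y deg -0.04 tilt -1.0 F [-0.3  0.5 -1.1] w 0.0216 tip 0.014
```

View pics/s1.png

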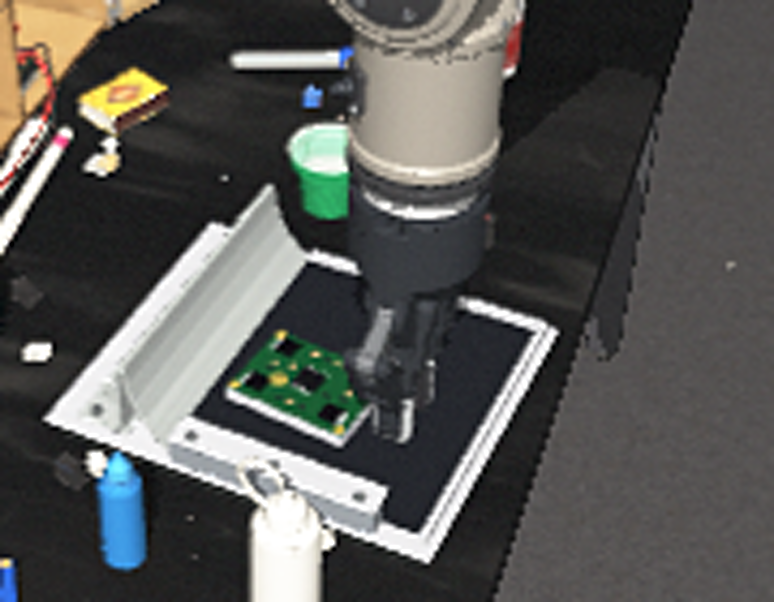

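The side view shows the fingertips at about (392,440), just behind the board's near edge. They're still a little above the mat, so I'll feel my way down.

Call:
send_rows --pt "0 0.3 0 0 0.25" --pt "0 0.3 0 0 0.25" --pt "0 0 0 0 0.25"

```text
clock: 5.03
tcp_pos: [0.4259, -0.0582, 0.0371]
orientation: [-1.261, -1.124, 1.124]
contact_force: [-0.3, 0.3, 0.2]
grip_width: 0.0213
```

Call:
send_rows --pt "0 0.2 0 0 0.25" --pt "0 0 0 0 0.25"

```text
clock: 5.28
tcp_pos: [0.426, -0.0582, 0.0352]
orientation: [-1.261, -1.124, 1.124]
contact_force: [0.4, -0.3, -0.5]
grip_width: 0.0215
```

Call:
send_rows --pt "0 0.15 0 0 0.25" --pt "0 0 0 0 0.25"

```text
clock: 5.52
tcp_pos: [0.4261, -0.0583, 0.0341]
orientation: [-1.261, -1.124, 1.123]
contact_force: [-1.8, 0.4, 8.8]
grip_width: 0.0212
```

Call:
send_rows --pt "0 0.15 0 0 0.25" --pt "0 0 0 0 0.25"

```text
clock: 5.78
tcp_pos: [0.4262, -0.0583, 0.034]
orientation: [-1.261, -1.124, 1.122]
contact_force: [-8.3, 0.3, 36.1]
grip_width: 0.0214
```

The mat is at TCP z 0.0341, which agrees with the tip extent. I'll back off about 1 mm and start pushing.

Call:
send_rows --pt "0 -0.3 0 0 0.25" --pt "0 0 -0.6 0 0.25" --pt "0 0 -0.6 0 0.25" --pt "0 0 -0.6 0 0.25" --pt "0 0 -0.6 0 0.25" --pt "0 0 -0.6 0 0.25"

```text
clock: 6.52
tcp_pos: [0.456, -0.0618, 0.0351]
orientation: [-1.261, -1.123, 1.124]
contact_force: [-1.7, 0.2, -0.0]
grip_width: 0.0213
```

```bash
cat > look.py <<'E'
from mv import *
import sys
n=sys.argv[1]
show()
for c,(x0,y0,w,h,s) in {"side":(220,150,160,140,4.0),"top":(225,180,140,100,5.0)}.items():
    if len(sys.argv)>2 and c not in sys.argv[2:]: continue
    f=r.grab_frame(c); a=f["image"][:,:,::-1][y0:y0+h,x0:x0+w]; cv2.imwrite(f"pics/{n}_{c}.png",cv2.resize(a,None,fx=s,fy=s,interpolation=cv2.INTER_CUBIC))
E
python3 look.py p1 side
```

```text
t 6.53 world [ 0.456  -0.0618  0.0351] tray [-0.0553  0.0123] z 0.0351 yaw of toolx rel tray y deg -0.04 tilt -1.0 F [-1.7  0.2 -0. ] w 0.0213 tip 0.014
```

View pics/p1_side.png

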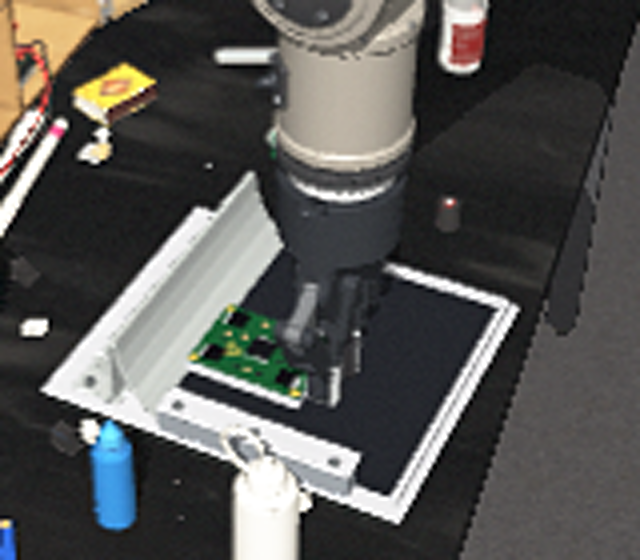

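The board slides squarely, and its far edge is now at the fence foot, near pixel (195,355). I'll keep pushing.

Call:
send_rows --pt "0 0 -0.5 0 0.25" --pt "0 0 -0.5 0 0.25" --pt "0 0 -0.5 0 0.25" --pt "0 0 -0.5 0 0.25" --pt "0 0 -0.5 0 0.25"

```text
clock: 7.2
tcp_pos: [0.4807, -0.0645, 0.0352]
orientation: [-1.261, -1.124, 1.124]
contact_force: [-1.8, 0.3, -0.9]
grip_width: 0.0214
```

Call:
send_rows --pt "0 0 -0.5 0 0.25" --pt "0 0 -0.5 0 0.25" --pt "0 0 -0.5 0 0.25" --pt "0 0 -0.4 0 0.25"

```text
clock: 7.7
tcp_pos: [0.5006, -0.0668, 0.0355]
orientation: [-1.263, -1.125, 1.123]
contact_force: [-1.7, 0.1, -0.6]
grip_width: 0.0218
```

```bash
python3 look.py p2 side
```

```text
t 7.7 world [ 0.5006 -0.0668  0.0355] tray [-0.0104  0.0123] z 0.0355 yaw of toolx rel tray y deg -0.04 tilt -1.0 F [-1.7  0.1 -0.6] w 0.0218 tip 0.014
```

View pics/p2_side.png

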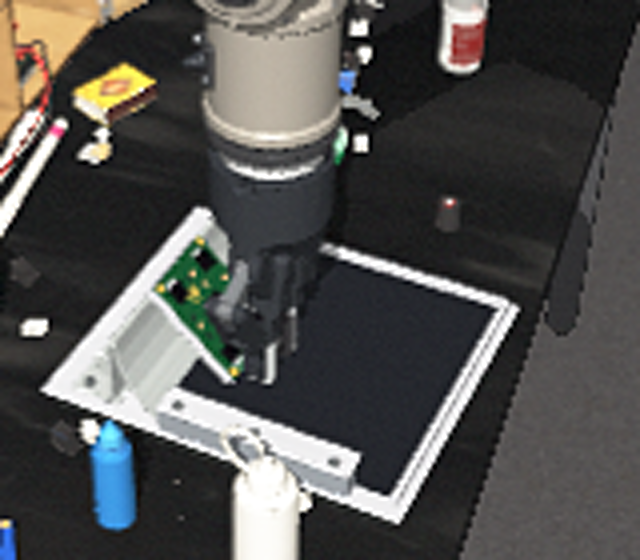

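The board is riding up the fence under a low force. I'll push the remaining ~24 mm.

Call:
send_rows --pt "0 0 -0.4 0 0.25" --pt "0 0 -0.4 0 0.25" --pt "0 0 -0.4 0 0.25" --pt "0 0 -0.4 0 0.25"

```text
clock: 8.25
tcp_pos: [0.5158, -0.0686, 0.0353]
orientation: [-1.261, -1.124, 1.124]
contact_force: [-1.1, 0.1, -0.6]
grip_width: 0.0214
```

Call:
send_rows --pt "0 0 -0.3 0 0.25" --pt "0 0 -0.2 0 0.25" --pt "0 0 0 0 0.25"

```text
clock: 8.62
tcp_pos: [0.5207, -0.0692, 0.0353]
orientation: [-1.262, -1.124, 1.124]
contact_force: [-0.2, -0.6, -1.0]
grip_width: 0.0214
```

```bash
python3 look.py p3
```

```text
t 8.62 world [ 0.5207 -0.0692  0.0353] tray [0.0098 0.0123] z 0.0353 yaw of toolx rel tray y deg -0.03 tilt -1.0 F [-0.2 -0.6 -1. ] w 0.0214 tip 0.014
```

View pics/p3_side.png

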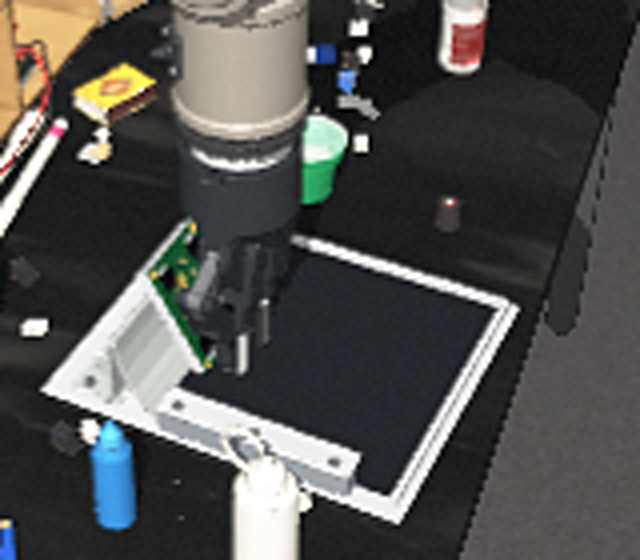

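View pics/p3_top.png

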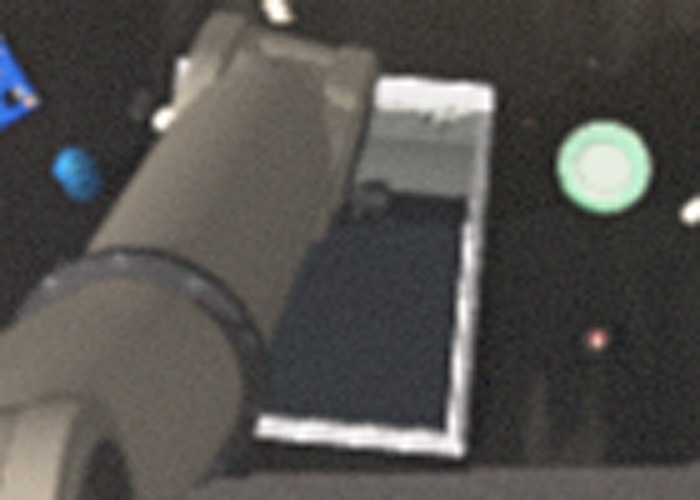

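Call:
send_rows --pt "0 0 -0.2 0 0.25" --pt "0 0 -0.1 0 0.25" --pt "0 0 0 0 0.25"

```text
clock: 9.1
tcp_pos: [0.5234, -0.0695, 0.0352]
orientation: [-1.261, -1.124, 1.124]
contact_force: [-0.5, -0.3, 0.1]
grip_width: 0.0216
```

Call:
send_rows --pt "0 0 -0.15 0 0.25" --pt "0 0 0 0 0.25"

```text
clock: 9.35
tcp_pos: [0.5251, -0.0697, 0.0353]
orientation: [-1.262, -1.124, 1.124]
contact_force: [0.6, 0.4, -0.4]
grip_width: 0.0217
```

```bash
python3 look.py p4 side
python3 - <<'E'
from bench import r
import cv2
f=r.grab_frame("wrist"); cv2.imwrite("pics/w4.png",f["image"][:,:,::-1])
E
```

```text
t 9.35 world [ 0.5251 -0.0697  0.0353] tray [0.0142 0.0123] z 0.0353 yaw of toolx rel tray y deg -0.04 tilt -1.0 F [ 0.6  0.4 -0.4] w 0.0217 tip 0.014
```

View pics/p4_side.png

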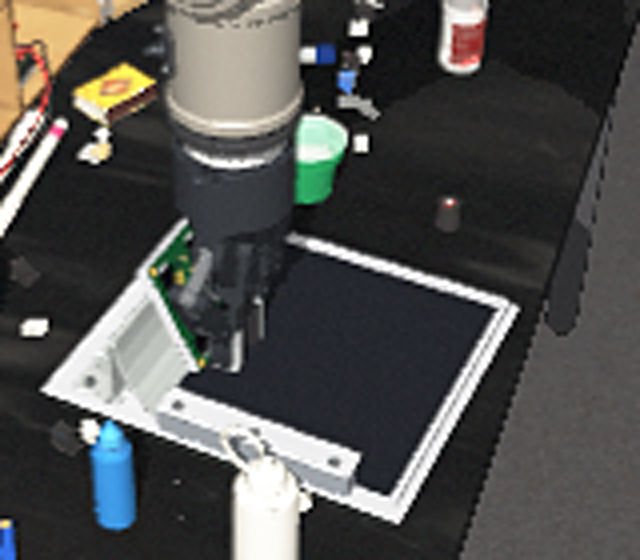

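View pics/w4.png

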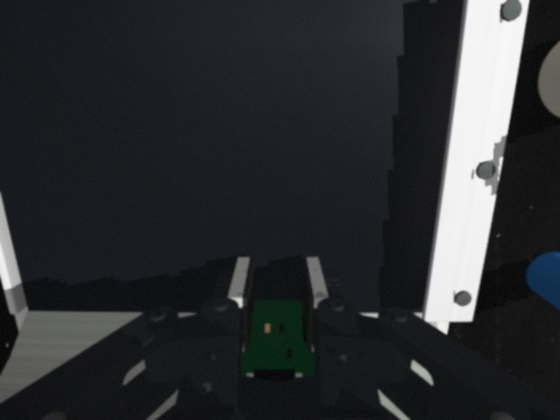

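Run:
```python
from mv import *
f=r.grab_frame("side")
px=lambda a:np.array(a)/4.0+[220,150]-.4
print(inv2(TR,ray(f,px([(202,370)]),.022)),inv2(TR,ray(f,px([(202,370)]),.025)))
# top left corner
for p in [(150,272)]:
  for z in (.08,.085,.09,.095): print(z,inv2(TR,ray(f,px([p]),z)))
# overlay hypotheses: board left edge for lower metal corner (x0) & angle
im=f["image"][:,:,::-1][150:290,220:380]; im=cv2.resize(im,None,fx=4,fy=4,interpolation=cv2.INTER_CUBIC)
for x0,th,c in ((.035,60,(0,0,255)),(.030,58,(255,0,255))):
    t=np.radians(th); y=.040
    pts=[(x0,y,.02),(x0+.08*np.cos(t),y,.02+.08*np.sin(t))]
    n=(-.0095*np.sin(t),0,.0095*np.cos(t))
    pts=pts+[tuple(np.add(pts[1],n)),tuple(np.add(pts[0],n))]
    q=((proj(f,T2(TR,pts))+.5-[220,150])*4).astype(np.int32); cv2.polylines(im,[q],True,c,1)
cv2.imwrite("pics/p5.png",im)
```

```text
[[0.02463302 0.03957327]] [[0.02313298 0.04231525]]
0.08 [[0.06762238 0.027283  ]]
0.085 [[0.06458587 0.03233957]]
0.09 [[0.06154937 0.03739614]]
0.095 [[0.05851286 0.04245271]]
```

View pics/p5.png

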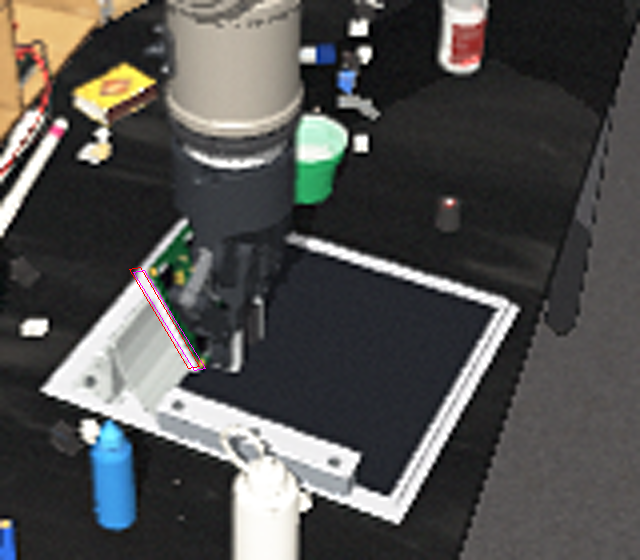

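The overlay puts the lower edge about 3–5 mm short of the foot. A little more, watching the force.

Call:
send_rows --pt "0 0 -0.15 0 0.25" --pt "0 0 0 0 0.25"

```text
clock: 9.75
tcp_pos: [0.5263, -0.0698, 0.0352]
orientation: [-1.261, -1.124, 1.124]
contact_force: [-0.9, -0.1, -0.5]
grip_width: 0.0219
```

Call:
send_rows --pt "0 0 -0.15 0 0.25" --pt "0 0 0 0 0.25"

```text
clock: 10.0
tcp_pos: [0.5266, -0.0699, 0.035]
orientation: [-1.259, -1.122, 1.125]
contact_force: [-5.6, 0.4, 2.4]
grip_width: 0.021
```

Call:
send_rows --pt "0 0 -0.15 0 0.25" --pt "0 0 0 0 0.25"

```text
clock: 10.25
tcp_pos: [0.5268, -0.0699, 0.0347]
orientation: [-1.257, -1.12, 1.126]
contact_force: [-7.8, 1.4, 4.4]
grip_width: 0.021
```

The force rises to about 8 N with the finger face at tray x 27 mm, exactly where a board seated at the foot should be. I'll back off and lift.

Call:
send_rows --pt "0 0 0.3 0 0.25" --pt "0 0 1 0 0.25" --pt "0 0 2 0 0.25" --pt "0 0 2 0 0.25" --pt "0 -4 1 0 0.25" --pt "0 -5 0 0 0.25" --pt "0 -5 0 0 0.25" --pt "0 0 0 0 0.25"

```text
clock: 11.25
tcp_pos: [0.4697, -0.063, 0.179]
orientation: [-1.267, -1.131, 1.118]
contact_force: [-0.1, -0.5, -0.7]
grip_width: 0.0213
```

```bash
python3 look.py p6 side
python3 - <<'E'
from mv import *
f=r.grab_frame("side")
im=f["image"][:,:,::-1][150:290,220:380]; im=cv2.resize(im,None,fx=4,fy=4,interpolation=cv2.INTER_CUBIC)
for x0,th,c in ((.035,60,(0,0,255)),):
    t=np.radians(th)
    for y in (.040,-.02):
        pts=[(x0,y,.02),(x0+.08*np.cos(t),y,.02+.08*np.sin(t))]
        n=(-.0095*np.sin(t),0,.0095*np.cos(t))
        pts=pts+[tuple(np.add(pts[1],n)),tuple(np.add(pts[0],n))]
        q=((proj(f,T2(TR,pts))+.5-[220,150])*4).astype(np.int32); cv2.polylines(im,[q],True,c,1)
cv2.imwrite("pics/p6o.png",im)
print(to(tray(.100,.010,.16)))
f=r.grab_frame("wrist"); cv2.imwrite("pics/w6.png",f["image"][:,:,::-1])
E
```

```text
t 11.25 world [ 0.4697 -0.063   0.179 ] tray [-0.0416  0.0126] z 0.179 yaw of toolx rel tray y deg -0.04 tilt -1.0 F [-0.1 -0.5 -0.7] w 0.0213 tip 0.014
[ -0.26   1.6  -14.42]
```

View pics/p6_side.png

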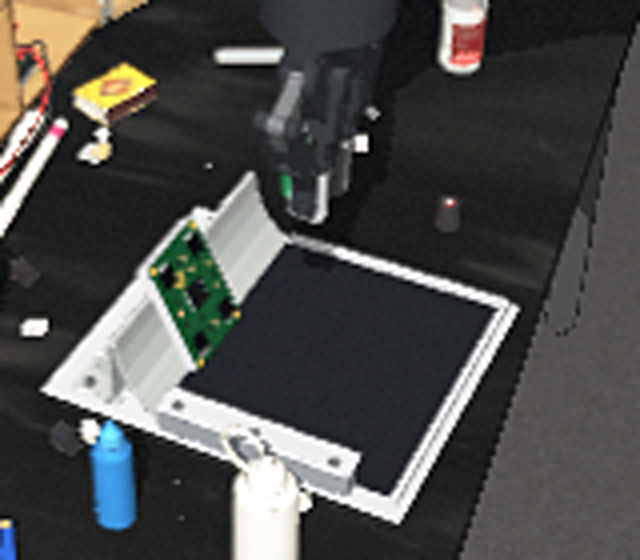

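View pics/p6o.png

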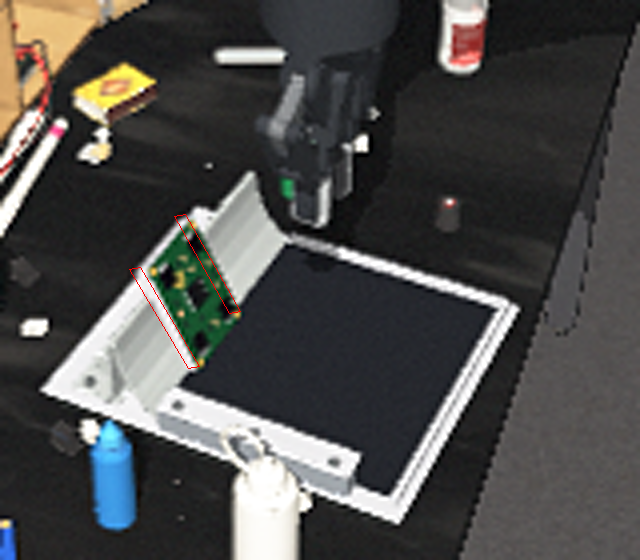

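View pics/w6.png

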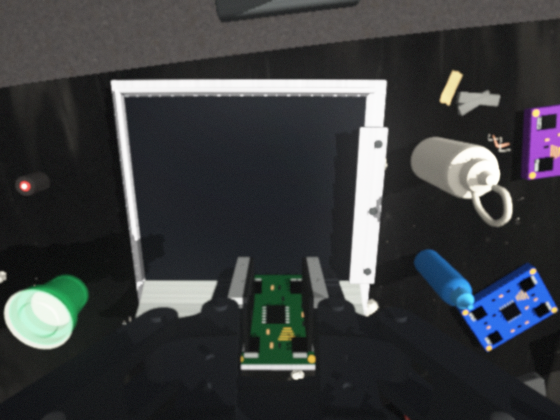

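The side and wrist views show the board leaning steadily, green side to the front, spanning tray y about -20 to 40 mm. Next I'll go over it and come down behind the fence.

Call:
send_rows --pt "-0.1 0 -4.8 0 0.25" --pt "-0.1 0 -4.8 0 0.25" --pt "0 0 -4.8 0 0.25" --pt "0 0 -0.2 0 0.25" --pt "0 2 0 0 0.25" --pt "0 3 0 0 0.25" --pt "0 2.5 0 0 0.25" --pt "0 1.2 0 0 0.25" --pt "0 0 0 0 0.25"

```text
clock: 12.52
tcp_pos: [0.6103, -0.0817, 0.0871]
orientation: [-1.26, -1.122, 1.125]
contact_force: [0.6, 0.2, 0.7]
grip_width: 0.0214
```

```bash
python3 look.py p7 side
python3 - <<'E'
from bench import r
import cv2
f=r.grab_frame("wrist"); cv2.imwrite("pics/w7.png",f["image"][:,:,::-1])
E
```

```text
t 12.53 world [ 0.6103 -0.0817  0.0871] tray [0.1003 0.0101] z 0.0871 yaw of toolx rel tray y deg -0.05 tilt -1.0 F [0.6 0.2 0.7] w 0.0214 tip 0.014
```

View pics/p7_side.png

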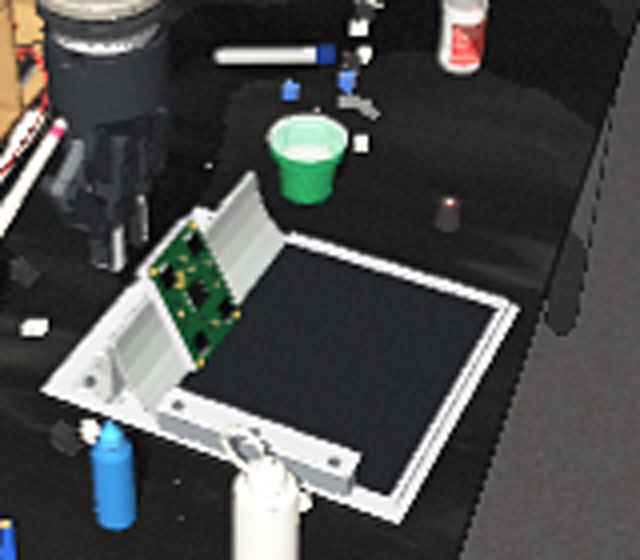

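View pics/w7.png

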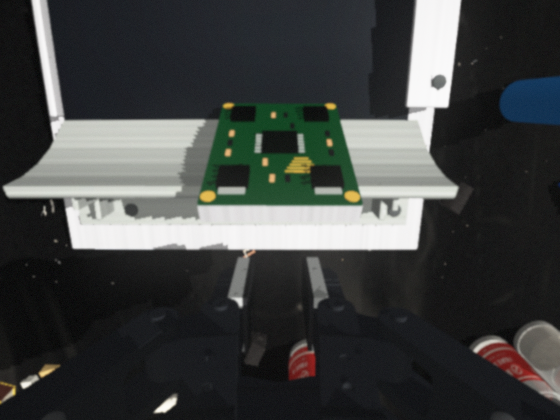

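The fingertips are behind the board's top edge and clear of it. I'll rise 5 mm so the tips clear the fence top, then push back slowly.

Call:
send_rows --pt "0 -0.5 0.3 0 0.25" --pt "0 0 0.5 0 0.25" --pt "0 0 0.5 0 0.25" --pt "0 0 0.4 0 0.25" --pt "0 0 0.4 0 0.25" --pt "0 0 0.4 0 0.25" --pt "0 0 0.4 0 0.25" --pt "0 0 0 0 0.25"

```text
clock: 13.62
tcp_pos: [0.5824, -0.0784, 0.0932]
orientation: [-1.261, -1.124, 1.124]
contact_force: [0.4, 0.1, 0.1]
grip_width: 0.0215
```

```bash
python3 look.py p8 side
```

```text
t 13.62 world [ 0.5824 -0.0784  0.0932] tray [0.0722 0.0102] z 0.0932 yaw of toolx rel tray y deg -0.04 tilt -1.0 F [0.4 0.1 0.1] w 0.0215 tip 0.014
```

View pics/p8_side.png

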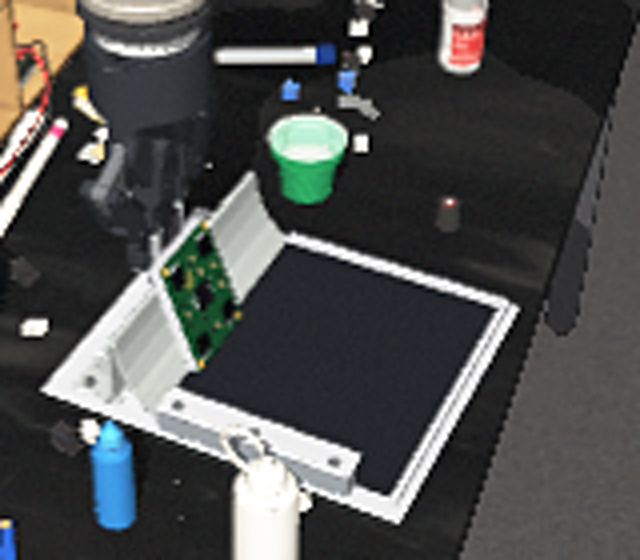

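The board is rising off the fence with its lower edge still in place at about (200,365). I'll keep going.

Call:
send_rows --pt "0 0 0.4 0 0.25" --pt "0 0 0.4 0 0.25" --pt "0 0 0.4 0 0.25" --pt "0 0 0.4 0 0.25" --pt "0 0 0.4 0 0.25" --pt "0 0 0 0 0.25"

```text
clock: 14.42
tcp_pos: [0.5626, -0.0761, 0.0933]
orientation: [-1.261, -1.124, 1.124]
contact_force: [1.3, 0.3, -0.2]
grip_width: 0.0213
```

```bash
python3 look.py p9 side
```

```text
t 14.43 world [ 0.5626 -0.0761  0.0933] tray [0.0522 0.0102] z 0.0933 yaw of toolx rel tray y deg -0.04 tilt -1.0 F [ 1.3  0.3 -0.2] w 0.0213 tip 0.014
```

View pics/p9_side.png

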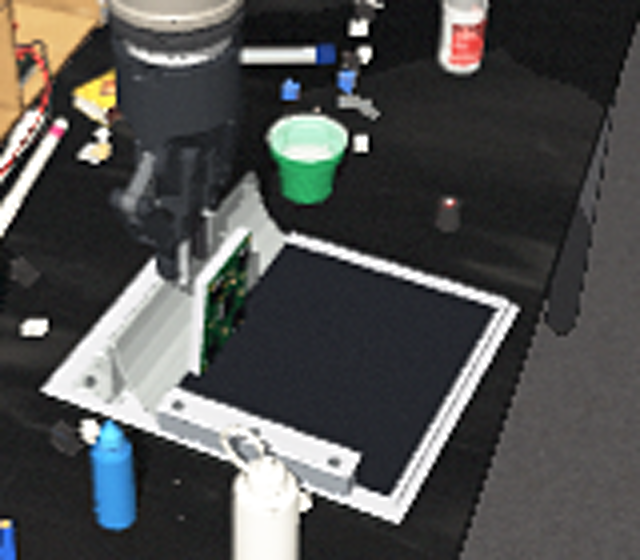

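The board is nearly upright. A little more should tip it.

Call:
send_rows --pt "0 0 0.3 0 0.25" --pt "0 0 0.3 0 0.25" --pt "0 0 0.3 0 0.25" --pt "0 0 0.3 0 0.25" --pt "0 0 0.3 0 0.25" --pt "0 0 0 0 0.25"

```text
clock: 15.22
tcp_pos: [0.5478, -0.0743, 0.0933]
orientation: [-1.261, -1.124, 1.124]
contact_force: [0.5, 0.5, 0.2]
grip_width: 0.0211
```

```bash
python3 look.py p10 side
```

```text
t 15.22 world [ 0.5478 -0.0743  0.0933] tray [0.0373 0.0103] z 0.0933 yaw of toolx rel tray y deg -0.04 tilt -1.0 F [0.5 0.5 0.2] w 0.0211 tip 0.014
```

View pics/p10_side.png

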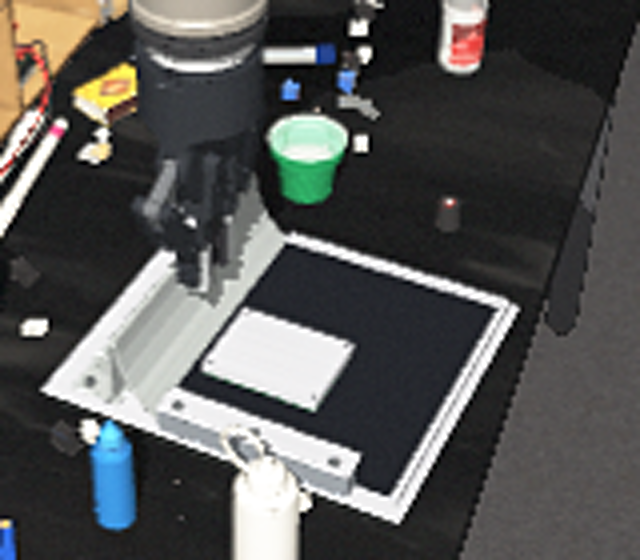

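The board has fallen flat with its metal back up; its corners in this crop are (203,370), (247,310), (355,347) and (318,408). I'll measure it, lift, and start turning the tool for the side push.

Call:
send_rows --pt "0 -5 0 0 0.25" --pt "0 -3 0 0 0.25" --pt "0 0 0 10 0.25" --pt "0 0 0 0 0.25"

```text
clock: 15.78
tcp_pos: [0.5482, -0.0742, 0.1735]
orientation: [-1.332, -0.995, 0.994]
contact_force: [-0.2, 0.3, -0.5]
grip_width: 0.0212
```

Run:
```python
from mv import *
show(); print(r.get_obs()["joints"].round(3))
f=r.grab_frame("side")
px=lambda a:np.array(a)/4.0+[220,150]-.4
b=inv2(TR,ray(f,px([(203,370),(247,309),(355,346),(318,410)]),.030)); print(b.round(4),b.mean(0))
```

```text
t 15.78 world [ 0.5482 -0.0742  0.1735] tray [0.0377 0.0104] z 0.1735 yaw of toolx rel tray y deg -9.95 tilt -1.0 F [-0.2  0.3 -0.5] w 0.0212 tip 0.014
[-0.363  0.389  0.486  1.945 -0.236  0.862  1.529]
[[ 0.0201  0.0466]
 [ 0.021  -0.0188]
 [-0.0584 -0.0178]
 [-0.0611  0.0464]] [-0.0196066   0.01411298]
```

Call:
send_rows --pt "0 0 0 10 0.25" --pt "0 0 0 10 0.25" --pt "0 0 0 10 0.25" --pt "0 0 0 0 0.25"

```text
clock: 16.32
tcp_pos: [0.5477, -0.0742, 0.1726]
orientation: [-1.488, -0.594, 0.597]
contact_force: [0.0, -0.7, 0.3]
grip_width: 0.0216
```

Run:
```python
from mv import *
show(); print(r.get_obs()["joints"].round(3))
```

```text
t 16.32 world [ 0.5477 -0.0742  0.1726] tray [0.0372 0.0104] z 0.1726 yaw of toolx rel tray y deg -39.8 tilt -1.0 F [ 0.  -0.7  0.3] w 0.0216 tip 0.014
[-0.458  0.413  0.613  1.952 -0.306  0.871  1.077]
```

Call:
send_rows --pt "0 0 0 10 0.25" --pt "0 0 0 10 0.25" --pt "0 0 0 10 0.25" --pt "0 0 0 10 0.25" --pt "0 0 0 10.2 0.25" --pt "0 0 0 0 0.25"

```text
clock: 17.08
tcp_pos: [0.5478, -0.0743, 0.1728]
orientation: [-1.57, 0.089, -0.088]
contact_force: [0.2, 0.8, -0.2]
grip_width: 0.0214
```

Run:
```python
from mv import *
show(); print(r.get_obs()["joints"].round(3),to(tray(-.019,-.048,.045)))
```

```text
t 17.07 world [ 0.5478 -0.0743  0.1728] tray [0.0373 0.0103] z 0.1728 yaw of toolx rel tray y deg -89.89 tilt -1.0 F [ 0.2  0.8 -0.2] w 0.0214 tip 0.014
[-0.615  0.476  0.838  1.96  -0.448  0.901  0.342] [-5.63 12.79 -5.81]
```

Call:
send_rows --pt "-2.8 0 -2.9 0 0.25" --pt "-2.8 0 -2.9 0 0.25" --pt "0 4 0 0 0.25" --pt "0 4 0 0 0.25" --pt "0 3 0 0 0.25" --pt "0 1.8 0 0 0.25" --pt "0 0.5 0 0 0.25" --pt "0 0 0 0 0.25"

```text
clock: 18.08
tcp_pos: [0.486, -0.1255, 0.0407]
orientation: [-1.569, 0.092, -0.093]
contact_force: [-0.8, -0.2, -0.1]
grip_width: 0.0212
```

```bash
python3 look.py q1 side
```

```text
t 18.07 world [ 0.486  -0.1255  0.0407] tray [-0.0183 -0.0476] z 0.0407 yaw of toolx rel tray y deg -90.16 tilt -1.0 F [-0.8 -0.2 -0.1] w 0.0212 tip 0.014
```

View pics/q1_side.png

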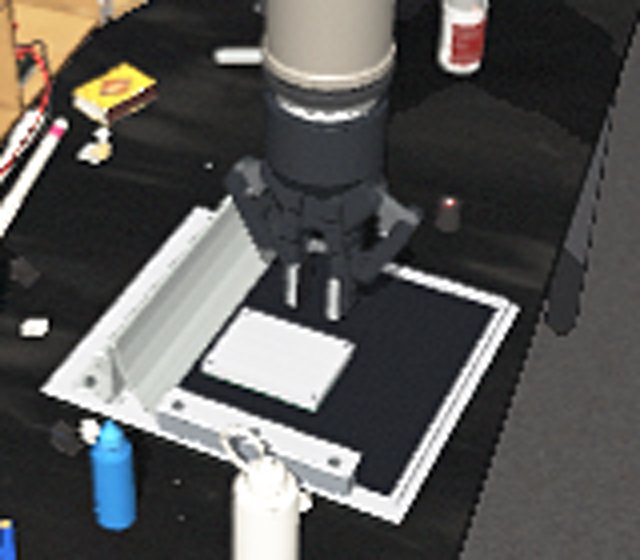

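The fingers stand beside the board's right long edge, clear of the fence. I'll lower them slightly and push toward the rail.

Call:
send_rows --pt "0 0.25 0 0 0.25" --pt "0 0 0.6 0 0.25" --pt "0 0 0.6 0 0.25" --pt "0 0 0.6 0 0.25" --pt "0 0 0.6 0 0.25" --pt "0 0 0.6 0 0.25" --pt "0 0 0.6 0 0.25" --pt "0 0 0.5 0 0.25"

```text
clock: 19.12
tcp_pos: [0.4904, -0.0842, 0.0378]
orientation: [-1.569, 0.093, -0.093]
contact_force: [-0.2, -0.6, 0.9]
grip_width: 0.0213
```

```bash
python3 look.py q2 side
```

```text
t 19.12 world [ 0.4904 -0.0842  0.0378] tray [-0.0185 -0.0061] z 0.0378 yaw of toolx rel tray y deg -90.23 tilt -1.0 F [-0.2 -0.6  0.9] w 0.0213 tip 0.014
```

View pics/q2_side.png

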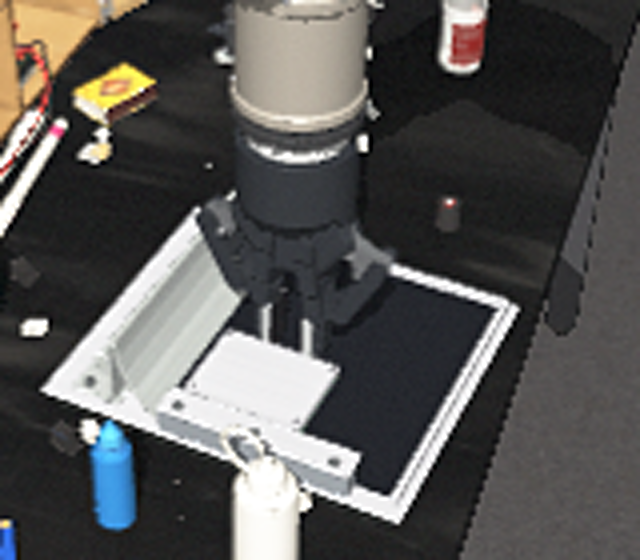

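Call:
send_rows --pt "0 0 0.4 0 0.25" --pt "0 0 0.4 0 0.25" --pt "0 0 0.4 0 0.25" --pt "0 0 0.3 0 0.25" --pt "0 0 0 0 0.25"

```text
clock: 19.8
tcp_pos: [0.4922, -0.0692, 0.0378]
orientation: [-1.568, 0.093, -0.093]
contact_force: [0.4, -0.5, 0.9]
grip_width: 0.0217
```

Call:
send_rows --pt "0 0 0.2 0 0.25" --pt "0 0 0.1 0 0.25" --pt "0 0 0 0 0.25"

```text
clock: 20.18
tcp_pos: [0.4925, -0.0674, 0.0378]
orientation: [-1.57, 0.093, -0.094]
contact_force: [0.4, -3.5, -0.4]
grip_width: 0.0214
```

Call:
send_rows --pt "0 0 0.15 0 0.25" --pt "0 0 0 0 0.25"

```text
clock: 20.42
tcp_pos: [0.4925, -0.0674, 0.0379]
orientation: [-1.571, 0.094, -0.095]
contact_force: [-0.4, -7.2, -1.1]
grip_width: 0.0211
```

The force rises to 7 N, so the board has met something. My estimate puts its centre at about y 52 mm, while fully home would be 55 mm. I'll look.

```bash
python3 look.py q3 side
python3 - <<'E'
from bench import r
import cv2
f=r.grab_frame("wrist"); cv2.imwrite("pics/wq3.png",f["image"][:,:,::-1])
E
```

```text
t 20.43 world [ 0.4925 -0.0674  0.0379] tray [-0.0184  0.0109] z 0.0379 yaw of toolx rel tray y deg -90.34 tilt -1.0 F [-0.4 -7.2 -1.1] w 0.0211 tip 0.014
```

View pics/q3_side.png

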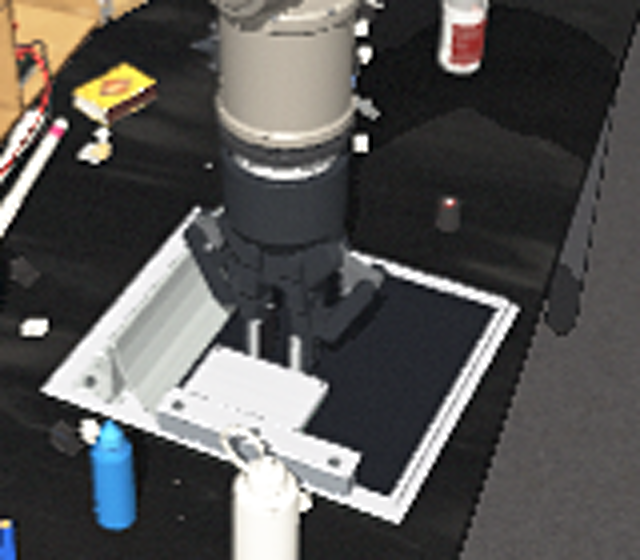

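View pics/wq3.png

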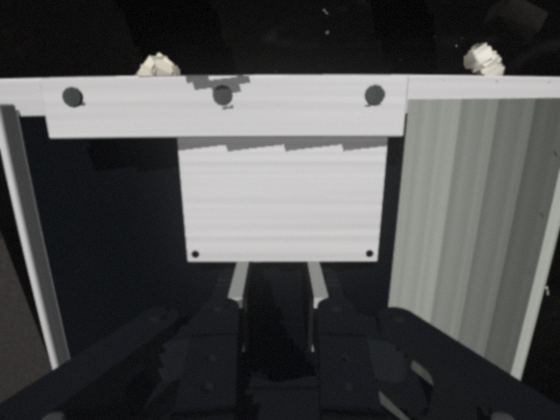

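Run:
```python
from mv import *
f=r.grab_frame("wrist")
print("lip",inv2(TR,ray(f,[(60,137),(395,136)],.038)))
print("edge",inv2(TR,ray(f,[(188,262),(378,261)],.032)))
print("lip over board",inv2(TR,ray(f,[(190,138),(380,137)],.038)))
f=r.grab_frame("side"); px=lambda a:np.array(a)/4.0+[220,150]-.4
print("side edge",inv2(TR,ray(f,px([(222,347),(328,381)]),.032)),"lip",inv2(TR,ray(f,px([(168,396),(362,453)]),.038)))
```

```text
lip [[-0.09751874  0.07410256]
 [ 0.02407223  0.07348672]]
edge [[-0.05623098  0.021468  ]
 [ 0.02361172  0.02139392]]
lip over board [[-0.04989317  0.07316071]
 [ 0.01864848  0.07313778]]
side edge [[ 0.01799879  0.02379626]
 [-0.05682632  0.02185346]] lip [[ 0.02477622  0.08437168]
 [-0.10288689  0.07485403]]
```

Measured against the lip in the same wrist image, the board's outer edge is 52.3 mm away. That puts it at y 24.7 and its centre at about 54.7 mm, so it's home against the stop; my tray fit was about 3 mm off in y. The TCP also stopped moving while the force rose. I'll retreat now.

Call:
send_rows --pt "0 0 -0.4 0 0.25" --pt "0 0 -1 0 0.25" --pt "0 0 -2 0 0.25" --pt "0 -3 -1 0 0.25" --pt "0 -5 0 0 0.25" --pt "0 -5 0 0 0.25" --pt "0 0 -5 0 0.25" --pt "0 0 0 0 0.25"

```text
clock: 21.62
tcp_pos: [0.481, -0.1618, 0.1689]
orientation: [-1.569, 0.095, -0.098]
contact_force: [-0.8, 0.4, 0.3]
grip_width: 0.0212
```

```bash
python3 look.py q4
python3 - <<'E'
from bench import r
import cv2
f=r.grab_frame("wrist"); cv2.imwrite("pics/wq4.png",f["image"][:,:,::-1])
E
```

```text
t 21.62 world [ 0.481  -0.1618  0.1689] tray [-0.019  -0.0842] z 0.1689 yaw of toolx rel tray y deg -90.5 tilt -1.0 F [-0.8  0.4  0.3] w 0.0212 tip 0.014
```

View pics/q4_side.png

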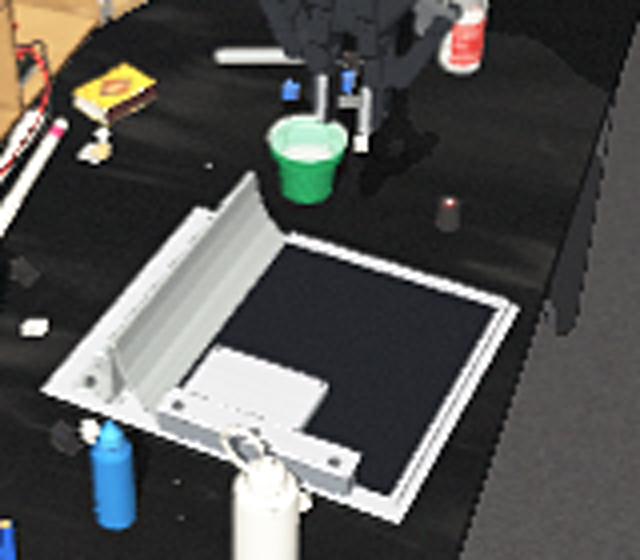

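View pics/wq4.png

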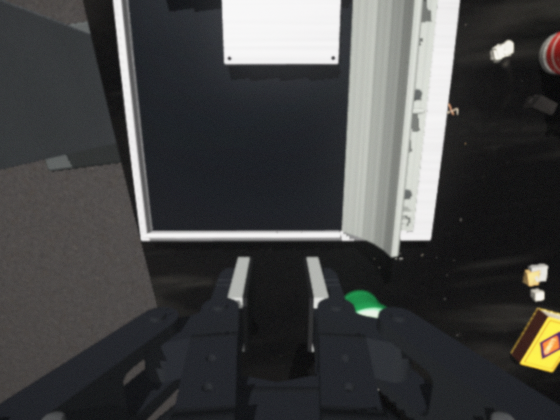

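The tool is clear. The board lies flat with its metal back up, square and under the lip, and the things around the tray haven't moved. Handing in.

```bash
python3 -c "
from bench import r
print(r.hand_in())"
```

```text
the job is handed in; nothing more can be done
None
```

The board is turned over and pushed home under the rail lip. I handed the job in at about 21.6 s and got no verdict back.

- **Tipping up:** I pushed the board's near edge along the mat until it leaned on the fence. The force rose to about 8 N once its lower edge reached the foot.
- **Turning over:** I pushed the top edge back from behind the fence until the board fell flat, metal back up.
- **Pushing home:** I pushed it sideways with both fingertips until it stopped at about 7 N, then moved clear.

**Last checks:** In the last pictures the board lies flat and square, and the bottles, cup and drum near the tray look unmoved. I did not check the vials, tube and pliers again. The robot reads no contact force.

**One disagreement:** My fitted tray position put the board's centre at only about y 52 mm, where 55 mm is fully home and the limit is 50.5 mm. Measuring from the lip in the wrist image gave about 54.7 mm. I trusted the lip measurement, because the arm had also stopped moving while the force rose, so the fit is probably about 3 mm off in y.

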